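# Put the fluorite away under its cover

## Task

The green fluorite fades in daylight, so put it away: stand it upright in the white cup that is let into the plywood board, then slide the round blue lid across the board, without lifting it off the board or tipping it up, until it drops home and sits level on the cup's rim. Leave the marble chip, the basalt pebble and the tiger eye where they lie.

Things in the scene. Friction and masses are not known exactly. Their poses are not given: they have to be found in the camera images.
- board: plywood specimen board, 310 x 330 mm, its flat top 55 mm above the table, held to the table's far edge by a steel C-clamp. Fixed. Origin: on the table under the clamp's jaw; axes: z up, the board lies from x -280 to +30 mm and y -165 to +165 mm in this frame. The clamp stands 30 mm above the board's top, 22 mm wide, at y 0 from x -15 mm to +109 mm
- cup_mouth (a point): centre of the mouth of the white ceramic cup that is let into the board, at the height of the rim, which is flush with the board's top (55 mm above the table). The mouth is 96 mm across; the flat white rim around it reaches 140 mm across
- cup_floor (a point): centre of the cup's flat inner floor, 47 mm below the mouth; the cup is a straight round well 95 mm across inside
- lid: round blue glazed lid with a flower pattern, 0.3 kg, no knob: a disc 136 mm across and 8 mm thick, with a boss 91 mm across and 5 mm high under it that fits the cup's mouth. Origin: centre of the boss's underside; z is the lid's upward normal. It starts lying on its boss on the board (origin at the board's top); seated, its disc rests on the rim and its origin is 5 mm below the mouth's centre
- fluorite: green fluorite octahedron glued point-down in a square black mount, 36 mm high in all. The mount is 24 x 24 mm and 12 mm high, the octahedron is 24 x 24 mm at its widest, 19 mm above the underside, with its sides along the mount's. 40 g. Origin: centre of the mount's underside; z up, x and y along the sides. It starts standing on the table
- marble: white marble chip, about 52 x 40 x 30 mm, on the table; origin: centre of its underside
- basalt: black round basalt pebble, 48 mm across, 24 mm high, on the table; origin: centre of its underside
- tigereye: polished brown tiger eye with golden bands, 42 mm across, 16 mm high, on the table; origin: centre of its underside

How it is judged:
By the outcome, as a careful person would: the job done as asked, in the order asked, and still so for the second after the job is handed in, with the robot touching nothing.
It also fails if it takes over 64 s, if anything falls off the work surface, if the arm or the gripper's body presses on something with over 40 N, if the wrist force passes 120 N, or if a joint passes its speed limit or range.

## Robot

A 6-joint arm with a two-finger parallel gripper is mounted at the origin on the work surface. World frame = base frame: x ahead of the robot, y to its left, z up, the work surface at z = 0. Lengths are in m, angles in rad, forces in N, time in s.
With the tool pointing down it reaches from about 0.275 to 0.85 m from the base axis. Payload 5.2 kg.
Tool frame: the origin (TCP) lies midway between the tips of the shut fingers; the grasp point (between the pads) lies 19 mm behind it; z points along the fingers, y is the line along which they close (so a half turn about z gives the same grasp; the last joint's range is limited). The gripper opens to 85 mm and grips with 20 to 120 N. Pads are 22 mm wide; open, the fingers measure 114 mm over their backs; the gripper's body (76 mm by 85 mm) begins 54 mm behind the grasp point. The pads swing forward as they close: fully open they stand 13 mm farther back than shut.
Start: joints at [-1.357, 0.259, 1.535, -0, 1.348, -0.203], TCP at [0.223, -0.503, 0.231] pointing down, gripper open.
Joint ranges: [-3.14, 3.14], [-0.91, 2.08], [0.19, 2.58], [-1.22, 4.36], [0.22, 2.71], [-3.12, 3.12]. Speed limits (rad/s): [2.57, 2.57, 3.14, 3.14, 3.14, 3.14].

## Interface

Orientations are given as a unit quaternion [w, x, y, z].
In Python, from bench import sensors, capture, ctrl gives the robot as it stands. The module is installed in compiled form; this text tells all that it offers.
- The arm moves only by the shell command python3 -m jog 'ROWS' [OPENING] [FORCE]. ROWS is a JSON object of lists of equal length, an entry for each row: "travel": the shift along the world's x, y, z in m, a list of three; "turn": the turn, a rotation vector about the world's x, y, z in degrees, a list of three. A call has 1 to 5 rows; each row shifts and turns the commanded pose from where the row before left it; what a row does not reach is not made up. A row lasts 1/10 s, in which the tool goes at most 50 mm and 8.59 degrees, less where a joint would pass 70% of its speed; a pose out of reach is approached as far as the arm can. A call is refused whole if a number of a shift passes 0.05 or a number of a turn 8.59, either way. A call with a gripper value outside its range is refused whole. OPENING is the finger opening in m, from 0 to 0.0854, set as the call begins (- or left out, the last holds). The fingers move at their own pace and stop on an object; FORCE is the grip in N (left out, the last holds). Time passes only in rows, so rows that do not move let the fingers close. It gives the time, the measured TCP pose, the force, the opening and the grip force at its end, in the units of the state.
- sensors.state(): the state, without advancing time (a new reading comes with each control period).
- capture(name): name is "scene" or "top" or "wrist"; returns a dict with "img" (384x512x3 uint8, blue, green, red), "intrinsics" (3x3 intrinsics, pixels), "R" (3x3) and "t" (3): a world point X has camera coordinates R X + t. Camera axes: x right, y down, z forward; pixel columns grow to the right and rows downward; lengths in m; the calibration is good to about 2 mm. A picture is of the moment at which its call begins. There is no depth.
- ctrl.sign_off(): hands the job in; it is judged then, once.
The state is a dict: "t": time; "joint_pos": joint angles; "qd": joint speeds; "tau": joint torques, N m; "ee_pos": TCP position; "tool_rot": TCP orientation; "contact_force": force on the tool from outside, world axes, zero at the start; "torque": the same for the moment, N m; "grip_width": finger opening in m; "gripper_force": force on a finger pad.
Only numpy, scipy, OpenCV 4.12 (cv2) and the standard library are available. Lean on these libraries where they do the work, as an engineer would, in place of code of your own. Each camera call takes 0.05 s, during which the arm holds its last target. There are 200 camera calls.

## Working session

There is one attempt and no reset: what is moved stays moved. The work goes in short steps, Python scripts to look and compute and a shell command to move; the robot and the scene stay as the last step left them, time stands still between calls to the robot, and variables do not carry over. Pictures are saved under pics/ and viewed, at most 10 in all, crops included, and the job is handed in when it is done.

```bash
mkdir -p pics; python3 - <<'E'
from bench import sensors,capture
import cv2,numpy as np,pickle
d={n:capture(n) for n in("scene","top")}
pickle.dump(d,open("c0.pkl","wb"))
cv2.imwrite("pics/a.png",d["top"]["img"]);cv2.imwrite("pics/b.png",d["scene"]["img"])
for n in d: print(n,d[n]["intrinsics"],d[n]["R"],d[n]["t"])
print(sensors.state())
E
```

```text
scene [[406.49078396   0.         260.13387144]
 [  0.         406.49078396 188.75143017]
 [  0.           0.           1.        ]] [[ 0.53074353  0.84745892 -0.01116624]
 [ 0.73366453 -0.46599314 -0.49455712]
 [-0.42432024  0.25429072 -0.8690734 ]] [-0.30793399 -0.3871654   1.20111773]
top [[399.63068225   0.         250.42628857]
 [  0.         399.63068225 191.21241872]
 [  0.           0.           1.        ]] [[ 0.01757467 -0.99977866  0.01156542]
 [-0.98458011 -0.01931876 -0.17386428]
 [ 0.17404922 -0.00833148 -0.98470171]] [-0.00155199  0.55854511  1.07098688]
{'t': 0.1, 'joint_pos': array([-1.35679235e+00,  2.59271600e-01,  1.53600298e+00, -1.63266506e-05,
        1.34800925e+00, -2.02773454e-01]), 'qd': array([-1.48720977e-04,  3.18793475e-05, -2.17750509e-03,  5.51929544e-04,
       -1.06604159e-03,  7.18037102e-04]), 'tau': array([ 3.00674408e-03, -4.46971822e+01, -2.91248024e+01, -1.97825657e-04,
        6.24415858e-03,  6.19947485e-06]), 'ee_pos': array([ 0.22257157, -0.50241499,  0.23054526]), 'tool_rot': array([-8.45529236e-04,  9.78364809e-01,  2.06885441e-01, -1.27080873e-05]), 'contact_force': array([ 0.74923539,  0.49319283, -0.34640018]), 'torque': array([ 0.00718681,  0.02968711, -0.00360435]), 'gripper_force': 0.0, 'grip_width': 0.08548638582301855}
```

View pics/a.png

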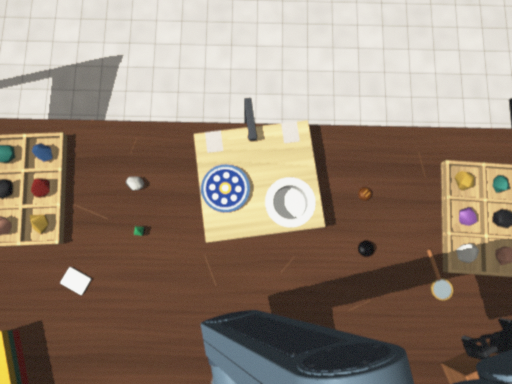

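View pics/b.png

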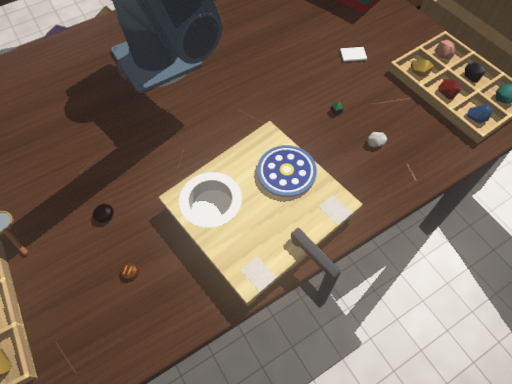

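The top view shows the lid at (226,188), cup mouth at (290,203), fluorite at (139,231), marble at (135,183) and clamp at (250,118). The scene view shows the same things: lid (287,171), cup (211,200), fluorite (338,107).

```bash
cat > h.py <<'E'
import numpy as np,cv2
def ray(c,uv,z):
    d=c["R"].T@np.linalg.inv(c["intrinsics"])@np.array([*uv,1.]);o=-c["R"].T@c["t"]
    return o+d*(z-o[2])/d[2]
def big(m,n=1):
    cs,_=cv2.findContours(m.astype(np.uint8),cv2.RETR_EXTERNAL,cv2.CHAIN_APPROX_NONE)
    return max(cs,key=cv2.contourArea)
def circ(c,cnt,z):  # least-squares circle of hull on plane
    P=np.array([ray(c,p[0],z)[:2] for p in cv2.convexHull(cnt)])
    A=np.c_[2*P,np.ones(len(P))];s=np.linalg.lstsq(A,(P**2).sum(1),rcond=None)[0]
    return s[:2],np.sqrt(s[2]+s[:2]@s[:2])
def hsv(c): return cv2.cvtColor(c["img"],cv2.COLOR_BGR2HSV).astype(int)
def roi(c,X,r):
    m=np.zeros(c["img"].shape[:2],np.uint8)
    p=c["intrinsics"]@(c["R"]@np.array(X)+c["t"]);p=p[:2]/p[2]
    cv2.circle(m,tuple(int(v) for v in p.round()),r,1,-1);return m>0
E
python3 - <<'E'
import pickle;from h import *
d=pickle.load(open("c0.pkl","rb"))
c0=ray(d["top"],(290,203),.055);l0=ray(d["top"],(226,188),.066);f0=ray(d["top"],(139,231),.02)
print(c0,l0,f0)
for n in d:
    c=d[n];H=hsv(c);h,s,v=H[...,0],H[...,1],H[...,2]
    print(n)
    m=roi(c,c0,34)&(s<40)&(v>90)
    cn=big(m);print("cup",circ(c,cn,.055))
    m=roi(c,l0,36)&(h>95)&(h<130)&(s>70)
    print("lid",circ(c,big(m),.066))
    m=roi(c,f0,14)&(h>50)&(h<95)&(s>70)
    cn=big(m);M=cv2.moments(cn);u=(M["m10"]/M["m00"],M["m01"]/M["m00"])
    print("fl",cv2.contourArea(cn),u,ray(c,u,.02))
    cv2.imwrite(f"pics/f_{n}.png",cv2.resize(c["img"][int(u[1])-20:int(u[1])+20,int(u[0])-20:int(u[0])+20],(400,400),interpolation=cv2.INTER_CUBIC))
a,b=[ray(d["top"],p,.085) for p in((253,138),(249,98))];print("clamp",a,b)
# board corners
for p in((194,131),(309,121),(324,227),(205,241)):print(ray(d["top"],p,.055))
E
```

```text
[ 0.5263406  -0.10153567  0.055     ] [0.56314396 0.07656591 0.066     ] [0.44362848 0.32045607 0.02      ]
scene
cup (array([ 0.53040414, -0.09950458]), np.float64(0.06996558962478758))
lid (array([0.56421564, 0.0817891 ]), np.float64(0.0662107888890271))
fl 47.5 (337.23859649122807, 105.80350877192981) [0.44772847 0.32409905 0.02      ]
top
cup (array([ 0.53023799, -0.10106342]), np.float64(0.07055537419632082))
lid (array([0.56390665, 0.07873719]), np.float64(0.06561959704060484))
fl 61.0 (138.35792349726773, 230.4672131147541) [0.4450918  0.32235804 0.02      ]
clamp [0.7022363  0.00462842 0.085     ] [0.81957752 0.01787106 0.085     ]
[0.72898214 0.17321726 0.055     ]
[ 0.76612079 -0.15625708  0.055     ]
[ 0.46147133 -0.19513763  0.055     ]
[0.41730861 0.13016342 0.055     ]
```

```bash
R='{"travel":[[0.0124,0.0458,0],[0.0124,0.0458,0],[0.0124,0.0458,0],[0.0124,0.0458,0],[0.0124,0.0458,0]],"turn":[[0,0,0],[0,0,0],[0,0,0],[0,0,0],[0,0,0]]}' ; unset R
python3 -m jog '{"travel":[[0.0124,0.0458,0],[0.0124,0.0458,0],[0.0124,0.0458,0],[0.0124,0.0458,0],[0.0124,0.0458,0]],"turn":[[0,0,0],[0,0,0],[0,0,0],[0,0,0],[0,0,0]]}' 0.085 40
python3 -m jog '{"travel":[[0.0124,0.0458,0],[0.0124,0.0458,0],[0.0124,0.0458,0],[0.0124,0.0458,0],[0.0124,0.0458,0]],"turn":[[0,0,0],[0,0,0],[0,0,0],[0,0,0],[0,0,0]]}'
python3 -m jog '{"travel":[[0.0124,0.0458,0],[0.0124,0.0458,0],[0.0124,0.0458,0],[0.0124,0.0458,0],[0.0124,0.0458,0]],"turn":[[0,0,0],[0,0,0],[0,0,0],[0,0,0],[0,0,0]]}'
python3 -m jog '{"travel":[[0.0124,0.0458,0],[0.0124,0.0458,0],[0.0124,0.0458,0],[0,0,0],[0,0,0]],"turn":[[0,0,0],[0,0,0],[0,0,0],[0,0,0],[0,0,0]]}'
python3 - <<'E'
from bench import capture,sensors
from h import *
import pickle
c=capture("wrist");cv2.imwrite("pics/w1.png",c["img"]);s=sensors.state();pickle.dump(c,open("w1.pkl","wb"))
print(s["ee_pos"],s["tool_rot"],s["joint_pos"])
H=hsv(c);h,sa,v=H[...,0],H[...,1],H[...,2]
cn=big((h>50)&(h<95)&(sa>70)&(v>30));M=cv2.moments(cn);u=(M["m10"]/M["m00"],M["m01"]/M["m00"])
print(cv2.contourArea(cn),u,ray(c,u,.02))
E
```

```text
t: 0.6
ee_pos: [0.2846, -0.2718, 0.2309]
tool_rot: [-0.0, 0.978, 0.207, 0.0]
contact_force: [1.3, -0.6, 1.3]
grip_width: 0.0847
gripper_force: 0.0
t: 1.1
ee_pos: [0.3465, -0.043, 0.2313]
tool_rot: [0.0, 0.978, 0.207, 0.0]
contact_force: [1.6, 0.3, -0.1]
grip_width: 0.0849
gripper_force: 0.0
t: 1.6
ee_pos: [0.4085, 0.1863, 0.2312]
tool_rot: [0.0, 0.978, 0.207, -0.0]
contact_force: [1.0, -1.2, 0.9]
grip_width: 0.0849
gripper_force: 0.0
t: 2.1
ee_pos: [0.4452, 0.322, 0.2302]
tool_rot: [0.0, 0.978, 0.208, -0.001]
contact_force: [0.3, 0.3, 0.2]
grip_width: 0.0852
gripper_force: 0.0
[0.44518228 0.32102945 0.23049517] [ 4.87881849e-04  9.78272443e-01  2.07320458e-01 -1.00822767e-03] [ 4.21837285e-01  2.58510669e-01  1.53714864e+00 -5.40796594e-04
  1.34811054e+00  1.57508314e+00]
355.5 (255.35771214252225, 155.92030004688232) [0.44820293 0.32282096 0.02      ]
```

View pics/w1.png

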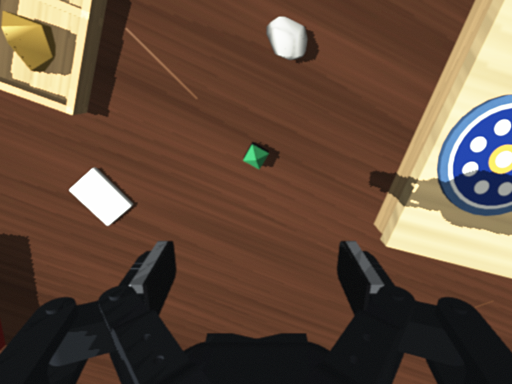

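The fluorite is at (256,156), the tray and white card are left, the lid and board are right, and nothing is near the fluorite. I'll go lower to read its yaw.

```bash
python3 -m jog '{"travel":[[0.001,0.001,-0.035],[0.001,0.001,-0.035],[0,0,-0.03],[0,0,0]],"turn":[[0,0,0],[0,0,0],[0,0,0],[0,0,0]]}'
python3 - <<'E'
from bench import capture,sensors
from h import *
import pickle
c=capture("wrist");s=sensors.state();pickle.dump(c,open("w2.pkl","wb"))
print(s["ee_pos"],s["tool_rot"],-c["R"].T@c["t"])
H=hsv(c);h,sa,v=H[...,0],H[...,1],H[...,2]
cn=big((h>50)&(h<95)&(sa>70)&(v>30));M=cv2.moments(cn);u=(M["m10"]/M["m00"],M["m01"]/M["m00"])
print(cv2.contourArea(cn),u,ray(c,u,.02))
P=np.array([ray(c,p[0],.019)[:2] for p in cn],np.float32)
print(cv2.minAreaRect(P*1000))
print(1000*P[cv2.approxPolyDP((cn),3,True)[:,0,0]*0] if 0 else [(p[0].tolist(),ray(c,p[0],.019)[:2].round(4).tolist()) for p in cv2.approxPolyDP(cn,4,True)])
x,y=int(u[0]),int(u[1]);cv2.imwrite("pics/w2.png",cv2.resize(c["img"][y-45:y+45,x-45:x+45],(540,540),interpolation=cv2.INTER_CUBIC));print(x-45,y-45)
E
```

```text
t: 2.55
ee_pos: [0.4448, 0.3204, 0.1276]
tool_rot: [0.001, 0.979, 0.206, -0.004]
contact_force: [-0.8, -0.7, -0.1]
grip_width: 0.0851
gripper_force: 0.0
[0.44650411 0.32139045 0.13016544] [ 6.09352711e-04  9.78549531e-01  2.05998764e-01 -2.22548621e-03] [0.52195211 0.35286361 0.26917834]
658.5 (253.38294102758795, 178.58035940268286) [0.4484415  0.32319581 0.02      ]
((447.86749267578125, 322.8153076171875), (25.329221725463867, 25.074077606201172), 84.91981506347656)
[([248, 162], [0.4606, 0.3338]), ([236, 184], [0.4368, 0.3357]), ([258, 195], [0.4351, 0.3127]), ([271, 175], [0.4578, 0.3097])]
208 133
```

View pics/w2.png

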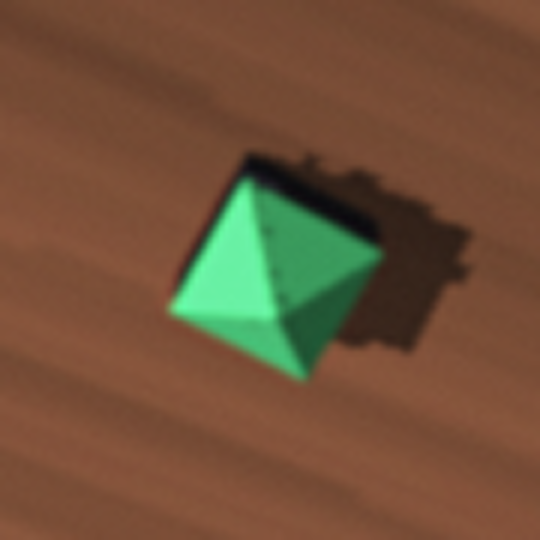

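Equator corners found in the crop: centre (0.4477, 0.3229), yaw about -5.5°, so the tool needs a -29.3° turn.

```bash
python3 -m jog '{"travel":[[0,0,-0.015],[0,0,-0.015],[0,0,-0.01],[0,0,0],[0,0,0]],"turn":[[0,0,-7.3],[0,0,-7.3],[0,0,-7.3],[0,0,-7.4],[0,0,0]]}' 0.06
python3 -m jog '{"travel":[[0,0,0],[0,0,0]],"turn":[[0,0,0],[0,0,0]]}'
python3 -c "
from bench import sensors;s=sensors.state();print(s['ee_pos'],s['tool_rot'])"
```

```text
t: 3.1
ee_pos: [0.4492, 0.3233, 0.0934]
tool_rot: [-0.001, 0.999, -0.048, 0.001]
contact_force: [0.4, 0.4, 1.4]
grip_width: 0.0597
gripper_force: 0.0
t: 3.3
ee_pos: [0.4487, 0.3235, 0.0927]
tool_rot: [-0.001, 0.999, -0.046, 0.001]
contact_force: [-0.1, -0.1, 0.5]
grip_width: 0.0601
gripper_force: 0.0
[0.44871963 0.32354336 0.09271358] [-5.13586228e-04  9.98930000e-01 -4.62327927e-02  1.05847514e-03]
```

```bash
python3 -m jog '{"travel":[[-0.001,-0.0005,-0.03],[0,0,-0.03],[0,0,-0.018],[0,0,-0.008],[0,0,0]],"turn":[[0,0,0],[0,0,0],[0,0,0],[0,0,0],[0,0,0]]}'
python3 -m jog '{"travel":[[0,0,-0.0015],[0,0,0],[0,0,0],[0,0,0],[0,0,0]],"turn":[[0,0,0],[0,0,0],[0,0,0],[0,0,0],[0,0,0]]}' 0.01 30
python3 -m jog '{"travel":[[0,0,0],[0,0,0],[0,0,0]],"turn":[[0,0,0],[0,0,0],[0,0,0]]}'
```

```text
t: 3.8
ee_pos: [0.4465, 0.3227, 0.0047]
tool_rot: [0.0, 0.999, -0.047, -0.001]
contact_force: [-0.1, -0.9, -0.0]
grip_width: 0.0601
gripper_force: 0.0
t: 4.3
ee_pos: [0.4477, 0.3234, 0.005]
tool_rot: [-0.001, 0.999, -0.047, 0.001]
contact_force: [-0.6, 0.5, 7.0]
grip_width: 0.0231
gripper_force: 30.2
t: 4.6
ee_pos: [0.4477, 0.3234, 0.005]
tool_rot: [-0.001, 0.999, -0.047, 0.001]
contact_force: [0.4, -0.8, 6.6]
grip_width: 0.023
gripper_force: 30.2
```

```bash
python3 -m jog '{"travel":[[0,0,0.015],[0,0,0.03],[0,0,0.04],[0,0,0.04],[0,0,0.015]],"turn":[[0,0,0],[0,0,0],[0,0,0],[0,0,0],[0,0,0]]}'
python3 -m jog '{"travel":[[0.008,-0.041,0],[0.008,-0.041,0],[0.008,-0.041,0],[0.008,-0.041,0],[0.008,-0.041,0]],"turn":[[0,0,0],[0,0,0],[0,0,0],[0,0,0],[0,0,0]]}'
python3 -m jog '{"travel":[[0.008,-0.041,0],[0.008,-0.041,0],[0.008,-0.041,0],[0.008,-0.041,0],[0.008,-0.041,0]],"turn":[[0,0,0],[0,0,0],[0,0,0],[0,0,0],[0,0,0]]}'
python3 -m jog '{"travel":[[0.003,-0.014,0],[0,0,0],[0,0,0]],"turn":[[0,0,0],[0,0,0],[0,0,0]]}'
python3 - <<'E'
from bench import capture,sensors
from h import *
s=sensors.state();print(s["ee_pos"],s["tool_rot"])
c=capture("wrist");t=capture("scene");a=c["img"]
p=t["intrinsics"]@(t["R"]@s["ee_pos"]+t["t"]);x,y=(p[:2]/p[2]).astype(int)
b=cv2.resize(t["img"][y-60:y+60,x-50:x+50],(320,384))
cv2.imwrite("pics/w3.png",cv2.resize(np.hstack([a,b]),(800,369)))
E
```

```text
t: 5.1
ee_pos: [0.4487, 0.3239, 0.1483]
tool_rot: [-0.002, 0.999, -0.047, 0.003]
contact_force: [0.6, -0.3, -0.6]
grip_width: 0.0232
gripper_force: 29.6
t: 5.6
ee_pos: [0.4868, 0.1165, 0.1441]
tool_rot: [-0.0, 0.999, -0.047, 0.0]
contact_force: [-0.3, 0.4, -0.5]
grip_width: 0.023
gripper_force: 29.6
t: 6.1
ee_pos: [0.5268, -0.0887, 0.144]
tool_rot: [-0.0, 0.999, -0.047, 0.0]
contact_force: [0.4, -0.0, 0.4]
grip_width: 0.0233
gripper_force: 29.6
t: 6.4
ee_pos: [0.5294, -0.1003, 0.1436]
tool_rot: [-0.001, 0.999, -0.048, -0.0]
contact_force: [0.9, 0.7, -0.3]
grip_width: 0.023
gripper_force: 29.6
[ 0.52935296 -0.10028878  0.14356389] [-5.05230569e-04  9.98866927e-01 -4.75854590e-02 -4.80694326e-04]
```

View pics/w3.png

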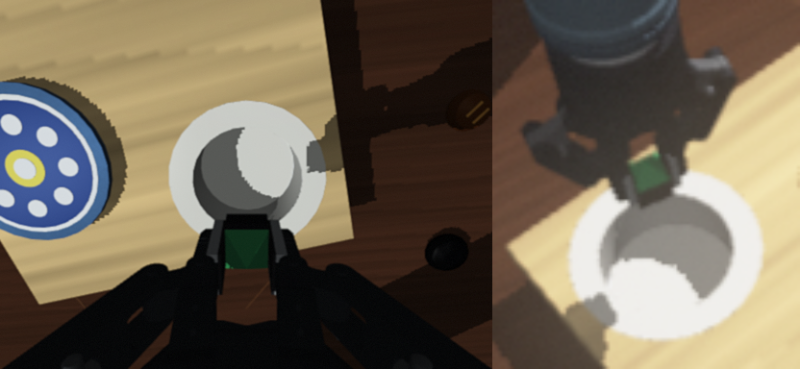

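The stone is held square between the pads, mount down, above the cup (mouth centre about (247,175) in the shown wrist view). Lowering it now.

```bash
python3 -m jog '{"travel":[[0.0005,0,-0.035],[0,0,-0.035],[0,0,-0.03],[0,0,-0.015],[0,0,-0.007]],"turn":[[0,0,0],[0,0,0],[0,0,0],[0,0,0],[0,0,0]]}'
python3 -m jog '{"travel":[[0,0,-0.004],[0,0,-0.003],[0,0,0],[0,0,0]],"turn":[[0,0,0],[0,0,0],[0,0,0],[0,0,0]]}'
```

```text
t: 7.0
ee_pos: [0.529, -0.0989, 0.0202]
tool_rot: [-0.001, 0.999, -0.046, -0.002]
contact_force: [-0.1, 0.2, -0.6]
grip_width: 0.0232
gripper_force: 29.6
t: 7.4
ee_pos: [0.531, -0.1012, 0.0156]
tool_rot: [0.0, 0.999, -0.047, 0.001]
contact_force: [0.3, 0.4, 0.3]
grip_width: 0.0228
gripper_force: 29.6
```

```bash
python3 -m jog '{"travel":[[0,0,-0.0015],[0,0,-0.001],[0,0,0]],"turn":[[0,0,0],[0,0,0],[0,0,0]]}'
```

```text
t: 7.7
ee_pos: [0.5307, -0.1012, 0.013]
tool_rot: [0.0, 0.999, -0.047, 0.0]
contact_force: [-0.6, 0.4, 5.4]
grip_width: 0.0234
gripper_force: 30.2
```

```bash
python3 -m jog '{"travel":[[0,0,0],[0,0,0],[0,0,0],[0,0,0]],"turn":[[0,0,0],[0,0,0],[0,0,0],[0,0,0]]}' 0.042 30
python3 -m jog '{"travel":[[0,0,0.01],[0,0,0.025],[0,0,0.035],[0,0,0.04],[0,0,0.03]],"turn":[[0,0,0],[0,0,0],[0,0,0],[0,0,0],[0,0,0]]}'
python3 -m jog '{"travel":[[0,0,0],[0,0,0]],"turn":[[0,0,0],[0,0,0]]}' 0.05
python3 - <<'E'
from bench import capture,sensors
from h import *
s=sensors.state();print(s["ee_pos"])
c=capture("wrist");t=capture("top");t2=capture("scene")
X=np.array([.53,-.1,.03]);L=[cv2.resize(c["img"],(400,300))]
for k in(t,t2):
    p=k["intrinsics"]@(k["R"]@X+k["t"]);x,y=(p[:2]/p[2]).astype(int);L.append(cv2.resize(k["img"][y-40:y+40,x-35:x+35],(200,300)))
cv2.imwrite("pics/w4.png",np.hstack(L))
E
```

```text
t: 8.1
ee_pos: [0.5303, -0.101, 0.0122]
tool_rot: [-0.0, 0.999, -0.047, -0.0]
contact_force: [-0.2, -0.7, -0.3]
grip_width: 0.0423
gripper_force: 0.0
t: 8.6
ee_pos: [0.5309, -0.1012, 0.1554]
tool_rot: [0.0, 0.999, -0.047, 0.001]
contact_force: [1.7, -0.6, 0.2]
grip_width: 0.0419
gripper_force: 0.0
t: 8.8
ee_pos: [0.5307, -0.1011, 0.1535]
tool_rot: [0.0, 0.999, -0.047, 0.001]
contact_force: [-0.2, -0.1, -0.5]
grip_width: 0.0502
gripper_force: 0.0
[ 0.53073891 -0.10111314  0.15349066]
```

View pics/w4.png

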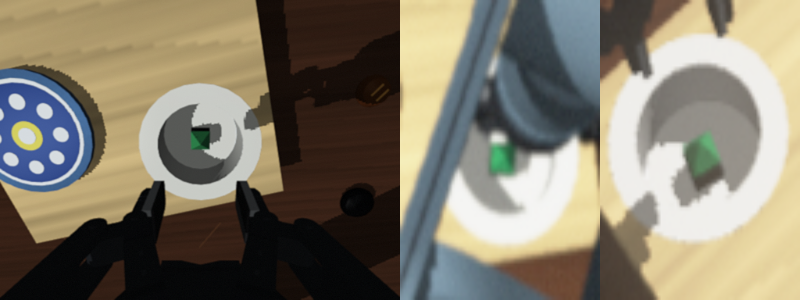

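The fluorite stands upright on the cup floor in all three views, at about (200,138) in the left one. Next I'll turn the tool and probe the board's height beside the lid.

```bash
python3 -m jog '{"travel":[[-0.005,0.01,0],[-0.005,0.01,0],[-0.005,0.01,0],[-0.005,0.01,0],[-0.005,0.01,0]],"turn":[[0,0,8.48],[0,0,8.48],[0,0,8.48],[0,0,8.48],[0,0,8.48]]}'
python3 -m jog '{"travel":[[-0.005,0.01,0],[-0.005,0.01,0],[-0.005,0.01,0],[-0.005,0.01,0],[-0.005,0.01,0]],"turn":[[0,0,8.48],[0,0,8.48],[0,0,8.48],[0,0,8.48],[0,0,8.48]]}'
python3 -m jog '{"travel":[[0,0,-0.04],[0,0,-0.03],[0,0,-0.01],[0,0,0],[0,0,0]],"turn":[[0,0,0],[0,0,0],[0,0,0],[0,0,0],[0,0,0]]}'
python3 -m jog '{"travel":[[0,0,-0.006],[0,0,-0.004],[0,0,0],[0,0,0]],"turn":[[0,0,0],[0,0,0],[0,0,0],[0,0,0]]}'
python3 - <<'E'
from bench import capture,sensors
from h import *
s=sensors.state();print(s["ee_pos"],s["tool_rot"])
for n in("wrist","scene"):
    c=capture(n);H=hsv(c);h,sa,v=H[...,0],H[...,1],H[...,2]
    try:
        cn=big(roi(c,[.564,.08,.066],200 if n=="wrist" else 42)&(h>95)&(h<130)&(sa>70));print(n,cv2.contourArea(cn),cv2.boundingRect(cn),circ(c,cn,.066))
    except Exception as e: print(e)
E
```

```text
t: 9.45
ee_pos: [0.5043, -0.0504, 0.1508]
tool_rot: [-0.001, 0.947, 0.32, -0.001]
contact_force: [0.5, -0.2, 0.0]
grip_width: 0.0502
gripper_force: 0.0
t: 9.95
ee_pos: [0.4792, -0.0004, 0.1509]
tool_rot: [-0.001, 0.768, 0.641, -0.001]
contact_force: [-0.3, -0.1, -0.2]
grip_width: 0.0501
gripper_force: 0.0
t: 10.45
ee_pos: [0.4809, -0.0012, 0.0727]
tool_rot: [0.0, 0.77, 0.639, 0.0]
contact_force: [0.2, -0.5, -0.1]
grip_width: 0.05
gripper_force: 0.0
t: 10.85
ee_pos: [0.4805, -0.001, 0.0625]
tool_rot: [0.0, 0.77, 0.639, 0.0]
contact_force: [-1.1, 0.7, 0.3]
grip_width: 0.0502
gripper_force: 0.0
[ 0.48049724 -0.00104301  0.06253924] [1.43321975e-04 7.69509564e-01 6.38635262e-01 1.12982015e-04]
wrist 32435.0 (286, 0, 226, 178) (array([0.56504492, 0.07725796]), np.float64(0.054036687962294536))
scene 2200.0 (258, 146, 58, 50) (array([0.56422494, 0.08165352]), np.float64(0.06630967766292264))
```

Probing down for contact.

```bash
python3 -m jog '{"travel":[[0,0,-0.004],[0,0,0],[0,0,0]],"turn":[[0,0,0],[0,0,0],[0,0,0]]}'
python3 -m jog '{"travel":[[0,0,-0.002],[0,0,0],[0,0,0]],"turn":[[0,0,0],[0,0,0],[0,0,0]]}'
python3 -m jog '{"travel":[[0,0,-0.002],[0,0,0],[0,0,0]],"turn":[[0,0,0],[0,0,0],[0,0,0]]}'
```

```text
t: 11.25
ee_pos: [0.4802, -0.001, 0.0582]
tool_rot: [-0.0, 0.77, 0.639, -0.0]
contact_force: [0.2, 0.1, -0.6]
grip_width: 0.05
gripper_force: 0.0
t: 11.55
ee_pos: [0.4804, -0.001, 0.0562]
tool_rot: [-0.0, 0.769, 0.639, -0.0]
contact_force: [-0.2, -0.6, 0.8]
grip_width: 0.0499
gripper_force: 0.0
t: 11.85
ee_pos: [0.4803, -0.001, 0.0542]
tool_rot: [-0.0, 0.77, 0.639, -0.0]
contact_force: [0.0, -0.1, -0.5]
grip_width: 0.05
gripper_force: 0.0
```

```bash
for i in 1; do python3 -m jog '{"travel":[[0,0,-0.002],[0,0,0],[0,0,0]],"turn":[[0,0,0],[0,0,0],[0,0,0]]}'; done
python3 -m jog '{"travel":[[0,0,-0.001],[0,0,0],[0,0,0]],"turn":[[0,0,0],[0,0,0],[0,0,0]]}'
```

```text
t: 12.15
ee_pos: [0.4803, -0.001, 0.0522]
tool_rot: [-0.0, 0.77, 0.639, -0.0]
contact_force: [-0.3, -0.6, 0.1]
grip_width: 0.0495
gripper_force: 0.0
t: 12.45
ee_pos: [0.4805, -0.001, 0.052]
tool_rot: [0.0, 0.769, 0.639, 0.0]
contact_force: [-2.0, 0.9, 7.8]
grip_width: 0.0501
gripper_force: 3.5
```

Board contact is at TCP z ≈ 0.052, so I'll push at about 0.055. Moving behind the lid.

```bash
python3 -m jog '{"travel":[[0,0,0.03],[0,0,0.045],[0.017,0.03,0],[0.017,0.03,0],[0.017,0.03,0]],"turn":[[0,0,0],[0,0,0],[0,0,0],[0,0,0],[0,0,0]]}'
python3 -m jog '{"travel":[[0.017,0.03,0],[0.017,0.03,0],[0.017,0.029,0],[0,0,0],[0,0,0]],"turn":[[0,0,0],[0,0,0],[0,0,0],[0,0,0],[0,0,0]]}'
python3 -m jog '{"travel":[[0,0,-0.04],[0,0,-0.025],[0,0,-0.006],[0,0,0],[0,0,0]],"turn":[[0,0,0],[0,0,0],[0,0,0],[0,0,0],[0,0,0]]}'
python3 - <<'E'
from bench import capture,sensors
from h import *
s=sensors.state();print(s["ee_pos"],s["tool_rot"])
c=capture("wrist");cv2.imwrite("pics/w5.png",c["img"])
for n in("wrist","top"):
    c=capture(n);H=hsv(c);h,sa,v=H[...,0],H[...,1],H[...,2]
    cn=big(roi(c,[.564,.08,.066],200 if n=="wrist" else 36)&(h>95)&(h<130)&(sa>70));print(n,cv2.contourArea(cn),cv2.boundingRect(cn),circ(c,cn,.066))
E
```

```text
t: 12.95
ee_pos: [0.5322, 0.0898, 0.1271]
tool_rot: [0.001, 0.77, 0.638, 0.001]
contact_force: [-1.4, 0.0, -0.7]
grip_width: 0.0501
gripper_force: 0.0
t: 13.45
ee_pos: [0.582, 0.1785, 0.1257]
tool_rot: [-0.0, 0.769, 0.639, -0.001]
contact_force: [0.4, -0.4, 0.1]
grip_width: 0.05
gripper_force: 0.0
t: 13.95
ee_pos: [0.5832, 0.1775, 0.0567]
tool_rot: [0.001, 0.77, 0.638, 0.001]
contact_force: [-0.0, -0.8, 0.7]
grip_width: 0.0499
gripper_force: 0.0
[0.5832411  0.17750229 0.05666445] [5.54538449e-04 7.69731097e-01 6.38367563e-01 7.64604297e-04]
wrist 2114.5 (198, 296, 117, 32) (array([0.5728718 , 0.11725246]), np.float64(0.03612180990361141))
top 1665.0 (202, 165, 48, 47) (array([0.56336004, 0.07854233]), np.float64(0.06501235335494006))
```

View pics/w5.png

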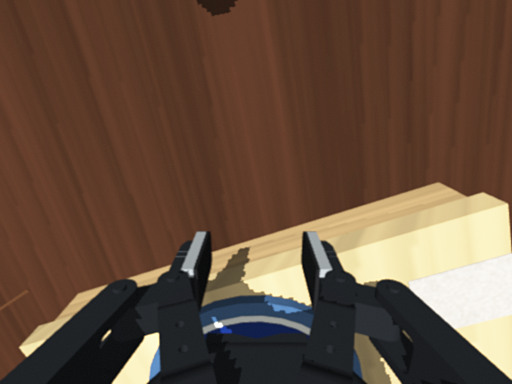

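The lid's rim shows at row ~295, centred between the fingers at columns ~200 and ~312, with a gap to the tips. Pushing.

```bash
python3 -m jog '{"travel":[[-0.0028,-0.0147,-0.0015],[-0.0019,-0.0098,0],[-0.0019,-0.0098,0],[-0.0019,-0.0098,0],[-0.0019,-0.0098,0]],"turn":[[0,0,0],[0,0,0],[0,0,0],[0,0,0],[0,0,0]]}'
python3 -m jog '{"travel":[[-0.0019,-0.0098,0],[-0.0019,-0.0098,0],[-0.0019,-0.0098,0],[-0.0019,-0.0098,0],[-0.0019,-0.0098,0]],"turn":[[0,0,0],[0,0,0],[0,0,0],[0,0,0],[0,0,0]]}'
python3 -m jog '{"travel":[[-0.0019,-0.0098,0],[-0.0019,-0.0098,0],[-0.0019,-0.0098,0],[-0.0019,-0.0098,0],[0,0,0]],"turn":[[0,0,0],[0,0,0],[0,0,0],[0,0,0],[0,0,0]]}'
python3 - <<'E'
from bench import capture,sensors
from h import *
s=sensors.state();print(s["ee_pos"],s["tool_rot"])
t=capture("top");t2=capture("scene");L=[]
for k in(t,t2):
    p=k["intrinsics"]@(k["R"]@np.array([.545,-.04,.06])+k["t"]);x,y=(p[:2]/p[2]).astype(int);L.append(cv2.resize(k["img"][y-65:y+65,x-65:x+65],(400,400)))
cv2.imwrite("pics/w6.png",np.hstack(L))
for n,c in(("top",t),("scene",t2)):
    H=hsv(c);h,sa,v=H[...,0],H[...,1],H[...,2]
    cn=big(roi(c,[.54,-.04,.066],60)&(h>108)&(h<130)&(sa>120));print(n,cv2.contourArea(cn),cv2.boundingRect(cn),circ(c,cn,.066))
E
```

```text
t: 14.6
ee_pos: [0.572, 0.1234, 0.0541]
tool_rot: [0.0, 0.77, 0.638, 0.0]
contact_force: [0.8, 3.6, 2.0]
grip_width: 0.05
gripper_force: 1.5
t: 15.1
ee_pos: [0.5624, 0.0744, 0.054]
tool_rot: [0.0, 0.769, 0.639, 0.0]
contact_force: [1.7, 4.7, 2.8]
grip_width: 0.0501
gripper_force: 2.0
t: 15.6
ee_pos: [0.5543, 0.034, 0.0535]
tool_rot: [0.0, 0.77, 0.638, -0.001]
contact_force: [-0.3, 0.1, 0.6]
grip_width: 0.0495
gripper_force: 0.0
[0.55426826 0.03399261 0.05350861] [ 1.28687767e-04  7.69781543e-01  6.38306845e-01 -8.54756984e-04]
top 368.0 (265, 179, 22, 37) (array([ 0.54076888, -0.04462961]), np.float64(0.046638780233932614))
scene 275.0 (213, 167, 29, 33) (array([ 0.52440802, -0.04673975]), np.float64(0.03898527835733129))
```

View pics/w6.png

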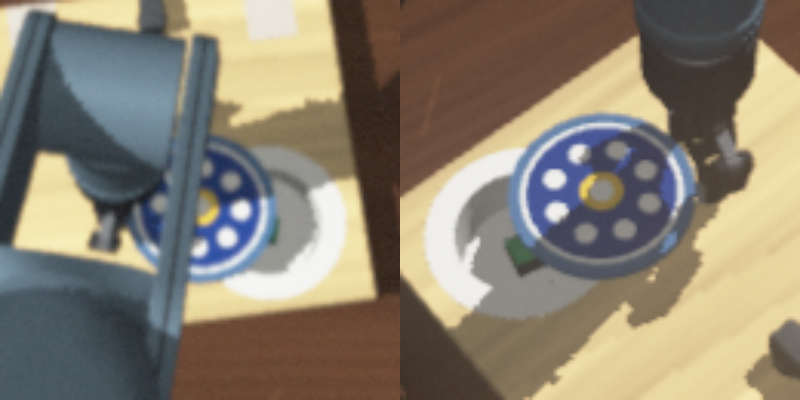

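The lid slid flat and is on course: centre at (602,190) in the right crop, with the cup left of it and the stone still standing. Checking alignment by the yellow ring.

```bash
cat > yr.py <<'E'
from bench import capture,sensors
from h import *
def go(X=(.54,-.04,.068)):
    s=sensors.state();print(s["ee_pos"])
    for n in("top","scene"):
        c=capture(n);H=hsv(c);h,sa,v=H[...,0],H[...,1],H[...,2]
        cn=big(roi(c,X,26)&(h>15)&(h<32)&(sa>130)&(v>60));x,y,w,k=cv2.boundingRect(cn)
        print(n,(w,k),ray(c,(x+w/2-.5,y+k/2-.5),.066)[:2].round(4))
E
python3 -c "import yr;yr.go()"
```

```text
[0.55421027 0.034974   0.05331829]
top (6, 10) [ 0.5417 -0.0438]
scene (13, 10) [ 0.539  -0.0368]
```

```bash
python3 -m jog '{"travel":[[-0.0015,-0.0098,0.001],[-0.0015,-0.0098,0],[-0.0015,-0.0098,0],[-0.0008,-0.0049,0],[-0.0008,-0.0049,0]],"turn":[[0,0,0],[0,0,0],[0,0,0],[0,0,0],[0,0,0]]}'
python3 -m jog '{"travel":[[-0.0008,-0.0049,0],[-0.0008,-0.0049,0],[-0.0008,-0.0049,0],[0,0,0]],"turn":[[0,0,0],[0,0,0],[0,0,0],[0,0,0]]}'
python3 -c "import yr;yr.go((.532,-.09,.068))"
```

```text
t: 16.3
ee_pos: [0.5488, -0.0039, 0.055]
tool_rot: [-0.0, 0.77, 0.638, 0.0]
contact_force: [1.1, 2.6, 1.4]
grip_width: 0.05
gripper_force: 1.4
t: 16.7
ee_pos: [0.5462, -0.019, 0.0547]
tool_rot: [0.0, 0.77, 0.639, -0.0]
contact_force: [0.5, 0.2, 0.2]
grip_width: 0.0501
gripper_force: 0.0
[ 0.5462062  -0.01904522  0.05471212]Traceback (most recent call last):
  File "<string>", line 1, in <module>
    import yr;yr.go((.532,-.09,.068))
              ~~~~~^^^^^^^^^^^^^^^^^^
  File "yr.py", line 7, in go
    cn=big(roi(c,X,26)&(h>15)&(h<32)&(sa>130)&(v>60));x,y,w,k=cv2.boundingRect(cn)
  File "h.py", line 7, in big
    return max(cs,key=cv2.contourArea)
ValueError: max() iterable argument is empty
```

Top view is occluded there; about 8 mm remains. Small steps, watching the force.

```bash
sed -i 's/("top","scene")/("scene",)/' yr.py
python3 -m jog '{"travel":[[-0.0005,-0.003,0],[-0.0005,-0.003,0],[0,0,0]],"turn":[[0,0,0],[0,0,0],[0,0,0]]}'
python3 -c "import yr;yr.go((.532,-.09,.064))"
python3 -m jog '{"travel":[[-0.0003,-0.002,0],[0,0,0],[0,0,0]],"turn":[[0,0,0],[0,0,0],[0,0,0]]}'
python3 -c "import yr;yr.go((.532,-.09,.064))"
python3 -m jog '{"travel":[[-0.0003,-0.002,0],[0,0,0],[0,0,0]],"turn":[[0,0,0],[0,0,0],[0,0,0]]}'
python3 -c "import yr;yr.go((.532,-.09,.064))"
```

```text
t: 17.05
ee_pos: [0.5452, -0.0245, 0.0547]
tool_rot: [0.0, 0.77, 0.639, -0.0]
contact_force: [-0.0, 0.1, 0.4]
grip_width: 0.05
gripper_force: 0.0
[ 0.54523064 -0.02445892  0.05469606]
scene (13, 11) [ 0.5325 -0.0967]
t: 17.4
ee_pos: [0.5451, -0.0261, 0.0548]
tool_rot: [0.0, 0.77, 0.639, -0.0]
contact_force: [0.1, 0.1, 0.4]
grip_width: 0.0501
gripper_force: 0.0
[ 0.54509742 -0.02610599  0.0548478 ]
scene (13, 11) [ 0.5313 -0.0985]
t: 17.75
ee_pos: [0.5448, -0.0278, 0.0548]
tool_rot: [-0.0, 0.77, 0.639, 0.0]
contact_force: [0.7, 2.0, 0.3]
grip_width: 0.0501
gripper_force: 0.9
[ 0.54477473 -0.02782593  0.05483621]
scene (13, 12) [ 0.5324 -0.0991]
```

```bash
python3 -m jog '{"travel":[[-0.0003,-0.0015,0],[0,0,0],[0,0,0]],"turn":[[0,0,0],[0,0,0],[0,0,0]]}'
python3 -c "import yr;yr.go((.532,-.09,.064))"
python3 - <<'E'
from bench import capture
import cv2,numpy as np
a=capture("wrist")["img"];c=capture("scene")["img"]
cv2.imwrite("pics/w7.png",np.hstack([cv2.resize(a,(400,300)),cv2.resize(c[150:245,150:277],(400,300),interpolation=cv2.INTER_CUBIC)]))
E
```

```text
t: 18.1
ee_pos: [0.5445, -0.0295, 0.0548]
tool_rot: [-0.0, 0.77, 0.639, 0.0]
contact_force: [0.3, 1.8, 0.5]
grip_width: 0.0499
gripper_force: 1.1
[ 0.54445623 -0.02947576  0.05480304]
scene (13, 11) [ 0.5324 -0.1016]
```

View pics/w7.png

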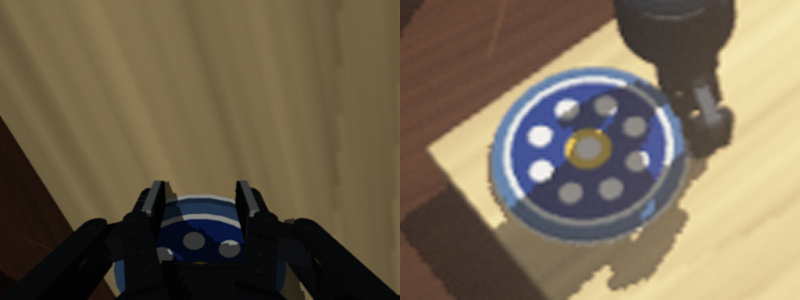

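Lid covers the cup, and the rim is almost hidden (crop centre (588,148)). Whether it has dropped is not clear, so I'll push gently further until force rises.

```bash
python3 -m jog '{"travel":[[-0.0002,-0.001,0],[0,0,0],[0,0,0]],"turn":[[0,0,0],[0,0,0],[0,0,0]]}'
python3 -c "import yr;yr.go((.532,-.09,.064))"
python3 -m jog '{"travel":[[-0.0002,-0.001,0],[0,0,0],[0,0,0]],"turn":[[0,0,0],[0,0,0],[0,0,0]]}'
python3 -c "
import yr;yr.go((.532,-.09,.064))
from h import *
import pickle
c=pickle.load(open('c0.pkl','rb'))['scene'];K=lambda X:(lambda p:p[:2]/p[2])(c['intrinsics']@(c['R']@np.array(X)+c['t']))
for z in(.063,.068):print(ray(c,K([.5303,-.1003,z]),.066))"
```

```text
t: 18.55
ee_pos: [0.5443, -0.0306, 0.0548]
tool_rot: [0.0, 0.77, 0.639, -0.0]
contact_force: [-0.2, 2.3, 0.5]
grip_width: 0.05
gripper_force: 1.1
[ 0.54428234 -0.0305828   0.05479843]
scene (13, 12) [ 0.5313 -0.101 ]
t: 18.9
ee_pos: [0.5441, -0.0316, 0.0548]
tool_rot: [0.0, 0.77, 0.639, -0.0]
contact_force: [-0.3, 1.4, 0.9]
grip_width: 0.0504
gripper_force: 1.0
[ 0.54407531 -0.03159768  0.0548109 ]
scene (13, 11) [ 0.5312 -0.1034]
[ 0.53192928 -0.10077556  0.066     ]
[ 0.52920686 -0.09998093  0.066     ]
```

```bash
python3 -m jog '{"travel":[[0.004,0.02,0],[0.005,0.03,0.02],[0.005,0.03,0.04],[0.005,0.04,0.04],[0.005,0.04,0.02]],"turn":[[0,0,0],[0,0,0],[0,0,0],[0,0,0],[0,0,0]]}'
python3 -m jog '{"travel":[[0,0.045,0],[0,0.045,0],[0,0.045,0],[0,0,0]],"turn":[[0,0,0],[0,0,0],[0,0,0],[0,0,0]]}'
python3 - <<'E'
from bench import capture
from h import *
L=[]
for n in("top","scene"):
    c=capture(n);H=hsv(c);h,sa,v=H[...,0],H[...,1],H[...,2]
    m=roi(c,[.53,-.1,.06],38)&(h>95)&(h<130)&(sa>70);cn=big(m)
    y=big(roi(c,[.53,-.1,.06],20)&(h>15)&(h<32)&(sa>130));M=cv2.moments(y);u=(M["m10"]/M["m00"],M["m01"]/M["m00"])
    print(n,circ(c,cn,.06),"ring",ray(c,u,.063),ray(c,u,.068),cv2.boundingRect(y))
    x,yy=int(u[0]),int(u[1]);L.append(cv2.resize(c["img"][yy-38:yy+38,x-38:x+38],(400,400),interpolation=cv2.INTER_CUBIC))
cv2.imwrite("pics/w8.png",np.hstack(L))
E
```

```text
t: 19.45
ee_pos: [0.5691, 0.1237, 0.1732]
tool_rot: [0.002, 0.77, 0.638, 0.001]
contact_force: [1.5, 0.2, -0.1]
grip_width: 0.0499
gripper_force: 0.0
t: 19.85
ee_pos: [0.5668, 0.2635, 0.1698]
tool_rot: [-0.0, 0.768, 0.641, 0.001]
contact_force: [0.7, -0.7, 0.6]
grip_width: 0.0499
gripper_force: 0.0
top (array([ 0.53003428, -0.10338347]), np.float64(0.0650657018481585)) ring [ 0.5289758  -0.10282992  0.063     ] [ 0.5282161  -0.10227427  0.068     ] (286, 197, 11, 10)
scene (array([ 0.52830012, -0.10177027]), np.float64(0.05328866617995772)) ring [ 0.53046629 -0.10430392  0.063     ] [ 0.5331807  -0.10507105  0.068     ] (202, 192, 13, 11)
```

View pics/w8.png

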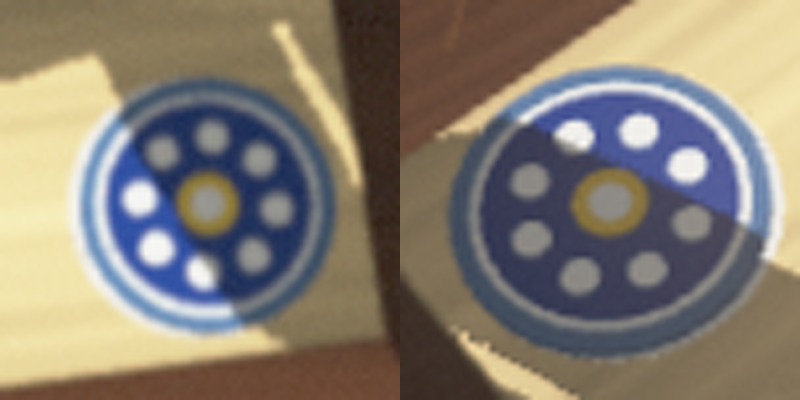

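The top crop shows a thin white rim crescent on the left (+y) side at (80,180). The lid is either seated and pushed against the mouth's wall or slightly past it. I'll triangulate the yellow ring's height against its known start height.

```bash
cat > tri.py <<'E'
from bench import capture
from h import *
import pickle
def ring(c,X):
    H=hsv(c);h,sa,v=H[...,0],H[...,1],H[...,2]
    m=big(roi(c,X,20)&(h>15)&(h<32)&(sa>110)&(v>50));return cv2.fitEllipse(cv2.convexHull(m))[0]
def tri(d,X):
    A=[];b=[]
    for c in d.values():
        u=ring(c,X);k=np.linalg.inv(c["intrinsics"])@np.array([*u,1]);w=c["R"].T@k;w/=np.linalg.norm(w);o=-c["R"].T@c["t"]
        P=np.eye(3)-np.outer(w,w);A.append(P);b.append(P@o)
    return np.linalg.lstsq(np.vstack(A),np.hstack(b),rcond=None)[0]
if __name__=="__main__":
    print("start",tri(pickle.load(open("c0.pkl","rb")),[.564,.08,.068]))
    for _ in range(3): print("now",tri({n:capture(n) for n in("top","scene")},[.53,-.101,.065]))
E
python3 tri.py
```

```text
start [0.56383794 0.08058705 0.06831431]
now [ 0.5303108  -0.10291572  0.0641827 ]
now [ 0.53033337 -0.10300109  0.06471456]
now [ 0.53060023 -0.10292934  0.06529454]
```

The ring's height fell about 3.6 mm of the expected 5, so I'll touch-probe the lid's top. Seated, contact should come at TCP z ≈ 0.060 on both sides.

```bash
python3 -m jog '{"travel":[[-0.0043,-0.047,0],[-0.0043,-0.047,0],[-0.0043,-0.047,0],[-0.0043,-0.047,0],[-0.0043,-0.047,0]],"turn":[[0,0,0],[0,0,0],[0,0,0],[0,0,0],[0,0,0]]}'
python3 -m jog '{"travel":[[-0.0043,-0.047,-0.03],[-0.0043,-0.047,-0.03],[0,0,-0.03],[0,0,-0.008],[0,0,0]],"turn":[[0,0,0],[0,0,0],[0,0,0],[0,0,0],[0,0,0]]}'
python3 -m jog '{"travel":[[0,0,0],[0,0,-0.002],[0,0,0],[0,0,0]],"turn":[[0,0,0],[0,0,0],[0,0,0],[0,0,0]]}'
```

```text
t: 20.75
ee_pos: [0.5455, 0.021, 0.1702]
tool_rot: [0.0, 0.77, 0.638, 0.0]
contact_force: [1.2, 0.2, -0.3]
grip_width: 0.0502
gripper_force: 0.0
t: 21.25
ee_pos: [0.5372, -0.0605, 0.0772]
tool_rot: [-0.001, 0.77, 0.638, -0.001]
contact_force: [-0.2, 0.8, -1.0]
grip_width: 0.0495
gripper_force: 0.0
t: 21.65
ee_pos: [0.5388, -0.06, 0.077]
tool_rot: [0.001, 0.769, 0.639, 0.0]
contact_force: [-0.2, -0.3, 0.0]
grip_width: 0.05
gripper_force: 0.0
```

```bash
python3 -m jog '{"travel":[[0,0,-0.006],[0,0,0],[0,0,-0.002],[0,0,0],[0,0,0]],"turn":[[0,0,0],[0,0,0],[0,0,0],[0,0,0],[0,0,0]]}'
python3 -m jog '{"travel":[[0,0,-0.002],[0,0,0],[0,0,0]],"turn":[[0,0,0],[0,0,0],[0,0,0]]}'
python3 -m jog '{"travel":[[0,0,-0.0015],[0,0,0],[0,0,0]],"turn":[[0,0,0],[0,0,0],[0,0,0]]}'
```

```text
t: 22.15
ee_pos: [0.5382, -0.0605, 0.068]
tool_rot: [-0.0, 0.77, 0.639, -0.0]
contact_force: [-0.1, 0.4, -0.8]
grip_width: 0.0501
gripper_force: 0.0
t: 22.45
ee_pos: [0.5382, -0.0605, 0.0661]
tool_rot: [-0.0, 0.77, 0.639, -0.0]
contact_force: [0.8, -0.1, 0.4]
grip_width: 0.0503
gripper_force: 0.0
t: 22.75
ee_pos: [0.5383, -0.0605, 0.0646]
tool_rot: [-0.0, 0.77, 0.639, -0.0]
contact_force: [-0.2, 0.4, -0.0]
grip_width: 0.05
gripper_force: 0.0
```

Already below the unseated height on this side. Continuing.

```bash
python3 -m jog '{"travel":[[0,0,-0.002],[0,0,0],[0,0,0]],"turn":[[0,0,0],[0,0,0],[0,0,0]]}'
python3 -m jog '{"travel":[[0,0,-0.0015],[0,0,0],[0,0,0]],"turn":[[0,0,0],[0,0,0],[0,0,0]]}'
python3 -m jog '{"travel":[[0,0,-0.0015],[0,0,0],[0,0,0]],"turn":[[0,0,0],[0,0,0],[0,0,0]]}'
```

```text
t: 23.05
ee_pos: [0.5382, -0.0605, 0.0626]
tool_rot: [-0.0, 0.77, 0.639, -0.0]
contact_force: [1.1, 0.2, -0.3]
grip_width: 0.0497
gripper_force: 0.0
t: 23.35
ee_pos: [0.5382, -0.0605, 0.0611]
tool_rot: [-0.0, 0.77, 0.639, -0.0]
contact_force: [-0.1, 0.5, -1.0]
grip_width: 0.05
gripper_force: 0.0
t: 23.65
ee_pos: [0.5385, -0.0605, 0.06]
tool_rot: [0.0, 0.77, 0.639, 0.0]
contact_force: [-1.1, 0.4, 5.0]
grip_width: 0.05
gripper_force: 2.0
```

The +y side is down at 0.060, as seated. Now the far (-y) side.

```bash
python3 -m jog '{"travel":[[0,0,0.015],[0,0,0],[-0.007,-0.04,0],[-0.007,-0.04,0],[0,0,0]],"turn":[[0,0,0],[0,0,0],[0,0,0],[0,0,0],[0,0,0]]}'
python3 -m jog '{"travel":[[0,0,-0.005],[0,0,-0.002],[0,0,0],[0,0,0]],"turn":[[0,0,0],[0,0,0],[0,0,0],[0,0,0]]}'
python3 -m jog '{"travel":[[0,0,-0.002],[0,0,0],[0,0,0]],"turn":[[0,0,0],[0,0,0],[0,0,0]]}'
python3 -m jog '{"travel":[[0,0,-0.0015],[0,0,0],[0,0,0]],"turn":[[0,0,0],[0,0,0],[0,0,0]]}'
```

```text
t: 24.15
ee_pos: [0.5241, -0.1447, 0.0743]
tool_rot: [0.001, 0.771, 0.637, -0.0]
contact_force: [1.3, 0.1, 0.6]
grip_width: 0.0502
gripper_force: 0.0
t: 24.55
ee_pos: [0.5243, -0.1394, 0.0674]
tool_rot: [-0.0, 0.769, 0.639, -0.0]
contact_force: [0.3, -0.2, -0.8]
grip_width: 0.0497
gripper_force: 0.0
t: 24.85
ee_pos: [0.5243, -0.1402, 0.0657]
tool_rot: [0.0, 0.769, 0.639, -0.0]
contact_force: [0.8, -0.4, 0.0]
grip_width: 0.0497
gripper_force: 0.0
t: 25.15
ee_pos: [0.5242, -0.1405, 0.0641]
tool_rot: [-0.0, 0.77, 0.639, -0.0]
contact_force: [0.3, -0.1, -1.1]
grip_width: 0.0502
gripper_force: 0.0
```

```bash
python3 -m jog '{"travel":[[0,0,-0.0015],[0,0,0],[0,0,0]],"turn":[[0,0,0],[0,0,0],[0,0,0]]}'
python3 -m jog '{"travel":[[0,0,-0.0015],[0,0,0],[0,0,0]],"turn":[[0,0,0],[0,0,0],[0,0,0]]}'
python3 -m jog '{"travel":[[0,0,-0.0015],[0,0,0],[0,0,0]],"turn":[[0,0,0],[0,0,0],[0,0,0]]}'
```

```text
t: 25.45
ee_pos: [0.5242, -0.1405, 0.0626]
tool_rot: [-0.0, 0.77, 0.639, -0.0]
contact_force: [0.3, 0.5, -0.5]
grip_width: 0.0499
gripper_force: 0.0
t: 25.75
ee_pos: [0.5242, -0.1405, 0.0611]
tool_rot: [-0.0, 0.77, 0.639, -0.0]
contact_force: [0.4, 0.7, 0.2]
grip_width: 0.0498
gripper_force: 0.0
t: 26.05
ee_pos: [0.5244, -0.1406, 0.06]
tool_rot: [0.0, 0.769, 0.639, 0.0]
contact_force: [-0.5, 0.8, 4.3]
grip_width: 0.0501
gripper_force: 2.0
```

Both sides are at 0.060, so the lid is seated and level. Retreating and handing in.

```bash
python3 -m jog '{"travel":[[0,0,0.02],[0,0,0.04],[0,0,0.045],[0,0,0.03],[0,0,0]],"turn":[[0,0,0],[0,0,0],[0,0,0],[0,0,0],[0,0,0]]}'
python3 -m jog '{"travel":[[-0.02,-0.045,0],[-0.02,-0.045,0],[-0.02,-0.045,0],[-0.02,-0.045,0],[0,0,0]],"turn":[[0,0,0],[0,0,0],[0,0,0],[0,0,0],[0,0,0]]}'
python3 -m jog '{"travel":[[0,0,0],[0,0,0],[0,0,0]],"turn":[[0,0,0],[0,0,0],[0,0,0]]}'
python3 tri.py; python3 -c "
from bench import ctrl;print(ctrl.sign_off())"
```

```text
t: 26.55
ee_pos: [0.5269, -0.1417, 0.1996]
tool_rot: [0.004, 0.769, 0.639, 0.002]
contact_force: [-0.2, -0.4, 0.2]
grip_width: 0.0498
gripper_force: 0.0
t: 27.05
ee_pos: [0.4415, -0.3257, 0.1933]
tool_rot: [-0.0, 0.771, 0.636, -0.001]
contact_force: [0.5, 0.6, 0.1]
grip_width: 0.0499
gripper_force: 0.0
t: 27.35
ee_pos: [0.4447, -0.319, 0.1943]
tool_rot: [-0.0, 0.769, 0.639, 0.0]
contact_force: [-1.3, -0.2, 0.5]
grip_width: 0.0501
gripper_force: 0.0
start [0.56383794 0.08058705 0.06831431]
now [ 0.53025605 -0.10261389  0.06392733]
now [ 0.53025605 -0.10261389  0.06392733]
now [ 0.53026343 -0.10266029  0.0637998 ]
the job is handed in; nothing more can be done
None
```

The fluorite stood upright in the cup when last seen before covering, the lid was slid over and sits level on the rim (touch-probed at the seated height on both sides), the other stones were not touched, and the job was handed in at about 27 s.

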